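# Open the eyelet jar and hold the reading lens at focal height over it

### The job

Check the eyelets in the clear bench jar: unscrew its black captive lid, swing the lid on its arm right aside so the mouth is fully open, then pick up the reading lens by its handle and hold it level and still in the air, centred over the open mouth with its rim at the height of the red pointer on the rule stand. Leave the pointer as it is set and do not disturb the other things on the bench. Finish while holding: the program ends with the lens still gripped at that height, nothing is put down.

Things in the scene. Friction and masses are not known exactly. Their poses are not given: they have to be found in the camera images.
- jar: Fixed clear plastic jar, 47 mm across, in a grey screwed-down holder plate (76 x 76 x 8 mm), with brass eyelets in it. Origin on the jar's axis at the bench top, z up. A steel post (8 mm thick, 107 mm tall) stands on the holder 46 mm from the jar's axis in the jar's +y direction and carries the lid's green swing arm.
- jar_mouth (a point): Centre of the jar's open mouth (43 mm wide), on the jar's axis at the rim, 72 mm above the bench.
- lid_center (a point): Middle of the black screw lid (56 mm across, 18 mm tall): 75 mm above the bench when closed. Grip its edge with the fingertips only, no lower than its underside (9 mm below this point), or they strike the 47 mm wide jar when the lid swings. The green arm runs from post to lid pin 17 to 23 mm above this point (pin head to 27). The post is 14 mm outside the edge. The axes turn with the lid.
- jar_lid (a joint): Turn of the lid on its arm, rad: 0 screwed down, growing counter-clockwise seen from above, stop at 1.3. The steep thread lifts the lid 6 mm per rad, up its pin toward the arm; the lid's plug sits 4 mm deep in the neck and stops the arm from swinging until the lid has turned about 0.8. It stays where it is left; friction 0.06 N m.
- jar_arm (a joint): Swing of the lid's arm about the post in rad: 0 over the mouth, growing clockwise seen from above (the lid moves toward the jar's -x side), stop at 2.0. The mouth is fully open from about 1.2 on. Stays where it is left; friction about 0.03 N m.
- loupe: Loose reading lens, 90 g, lying flat on the bench: round dark rim 66 mm across and 12 mm thick, with the glass in it; a brass neck, then a dark wooden handle 70 mm long, 16 mm wide and 16 mm tall along the lens's -x, from 49 to 119 mm from the lens centre (brass end cap to 122 mm). Origin on the lens axis at the underside; z up is the lens axis.
- lens (a point): Centre of the lens at mid thickness of its rim, 6 mm above the underside: the point to bring to the pointer's height over the mouth.
- loupe_grip (a point): Where to grip the handle: 78 mm from the lens centre along its -x, 8 mm above the underside, close to the balance point. The fingers close along the lens's y.
- rule_stand: Fixed rule stand: dark base 50 x 75 x 24 mm, upright aluminium rule 26 mm wide, 255 mm tall in all. Origin at the centre of its underside.
- focus_mark (a point): Tip of the red pointer (4 mm thick, mid thickness), on a black slide on the rule: its height is the focal height. It stays 150 to 210 mm above the bench, where it was set; the tip stands out to the stand's +y side, 37 mm from its axis.
- tape_roll: White tape roll lying flat, 86 mm across, 26 mm tall. Bystander.
- box_pegs: Small pale carton with dark sides, 51 x 38 x 79 mm. Bystander.
- glue_pot: Glue tin with a yellow band, 69 mm across, 79 mm tall. Bystander.
- edge_brush: Flat brush with wooden handle, 34 x 179 x 11 mm. Bystander.
- beeswax: Block of brown wax, 30 x 46 x 23 mm. Bystander.

How it is judged:
By the outcome, as a careful person would: the job done as asked, in the order asked, and still so for the second after the job is handed in, while the arm keeps its last pose, push and grip.
It also fails if it takes over 51 s, if anything falls off the work surface, if the arm or the gripper's body presses on something with over 40 N, if the wrist force passes 120 N, or if a joint passes its speed limit or range.

### The arm

A 6-joint arm with a two-finger parallel gripper is mounted at the origin on the work surface; the furniture and walls round the work are solid. World frame = base frame: x ahead of the robot, y to its left, z up, the work surface at z = 0. Lengths are in m, angles in rad, forces in N, time in s.
With the tool pointing down it reaches from about 0.375 to 0.9 m from the base axis. Payload 3.1 kg.
Tool frame: the origin (TCP) lies at the very end of the fingers, on their centre line; the grasp point (between the pads) lies 19 mm behind it (manip.pinch_z is the distance from the TCP to the grasp point, in m); z points along the fingers, y is the line along which they close (so a half turn about z gives the same grasp; the last joint's range is limited). The gripper opens to 85 mm and grips with 20 to 120 N. Pads are 22 mm wide; open, the fingers measure 114 mm over their backs; the gripper's body (76 mm by 85 mm) begins 54 mm behind the grasp point. The pads swing forward as they close: fully open they stand 13 mm farther back than shut.
Start: joints at [0.94, 0.527, 1.433, -0, 1.181, -0.178], TCP at [0.273, 0.562, 0.231] pointing down, gripper open.
Joint ranges: [-3.08, 3.08], [-0.75, 2.2], [0.22, 2.44], [-1.43, 4.57], [0, 2.65], [-2.85, 2.85]. Speed limits (rad/s): [2.79, 2.79, 3.14, 3.14, 3.14, 3.14].

### API

Orientations are given as a unit quaternion [x, y, z, w].
In Python, from station import manip gives the robot as it stands.
- The arm moves only by the tool servo_tool, never from a script. Its argument "commands" is one flat list of numbers, 7 for each row, row after row: the shift along the tool's x, y, z each as a share of 500 mm, from -1 to 1, then the turn, a rotation vector about the tool's x, y, z each as a share of 360 degrees, from -1 to 1, then the opening, from -1 (shut) to 1 (fully open). In form: [dx, dy, dz, rx, ry, rz, claw, dx, dy, dz, rx, ry, rz, claw, ...]. A call has 1 to 12 rows; each row shifts and turns the commanded pose from where the row before left it, along the tool's axes as they then stand; what a row does not reach is not made up. A row lasts 1/12 s, in which the tool goes at most 41.7 mm and 7.16 degrees, less where a joint would pass 70% of its speed; a pose out of reach is approached as far as the arm can. A call with a number of a shift or a turn outside -1 to 1 is refused whole. A call with a gripper value outside its range is refused whole. The fingers move at their own pace and stop on an object; "force" is the grip in N (left out, the last holds). Time passes only in rows, so rows that do not move let the fingers close. It gives the time, the measured TCP pose, the force, the opening and the grip force at its end, in the units of the state.
- manip.sense(): the state, without advancing time (a new reading comes with each control period).
- manip.snapshot(name): name is "scene" or "top"; returns a dict with "img" (480x640x3 uint8, red, green, blue), "mtx" (3x3 intrinsics, pixels), "world_to_cam" (4x4, takes a point from world to camera coordinates). Camera axes: x right, y up, looking along -z (the intrinsics and any distortion apply to the point x, -y, -z); pixel columns grow to the right and rows downward; lengths in m; the calibration is good to about 2 mm. A picture is of the moment at which its call begins. There is no depth.
- manip.sign_off(): hands the job in; it is judged then, once.
Trained networks look in a picture, given as the dict that the camera call returned (one of the last four; its "shot" number tells which), for a name from the list of things; names that differ only in an ending like _2 or _b are one class to them, and where a whole thing is asked for, a point or a joint stands for the part that bears it (a point fixed in the world has none). Each returns a list of dicts, best first, with "conf" (0 to 1); they miss things now and then, are a little off and sometimes report something else, mostly with a low value. They report only what shows in the picture. A call takes as long as a camera call.
- manip.look_for(picture, query): "box" ([left, top, width, height] in pixels, round what is visible of it).
- manip.silhouettes(picture, query): "pixels" (480x640 bool, what is visible of it) and "box" ([left, top, width, height] in pixels, round what is visible of it).
The state is a dict: "t": time; "q": joint angles; "qd": joint speeds; "tau": joint torques, N m; "tcp_pos": TCP position; "tool_rot": TCP orientation; "force": force on the tool from outside, world axes, zero at the start; "ft_torque": the same for the moment, N m; "finger_gap": opening from 0.0 (shut) to 1.0 (fully open); "gripper_force": force on a finger pad.
Only numpy, scipy, OpenCV 4.12 (cv2) and the standard library are available. Lean on these libraries where they do the work, as an engineer would, in place of code of your own. Each camera call takes 0.05 s, during which the arm holds its last target. There are 200 camera calls.

## Working session

There is one attempt and no reset: what is moved stays moved. The work goes in short steps, Python scripts to look and compute and a tool call to move; the robot and the scene stay as the last step left them, time stands still between calls to the robot, and variables do not carry over. Pictures are saved under pics/ and viewed, at most 10 in all, crops included, and the job is handed in when it is done.

Besides the shell and the picture viewer there is one more tool, called after "Emit:" as name(argument=value, ...), one argument or row to a line, values as JSON. servo_tool: Moves the arm, as the interface text tells. Its arguments: {"type":"object","properties":{"commands":{"type":"array"},"force":{"type":"number"}},"required":["commands"]}

```bash
mkdir -p pics; ls; cat > h.py <<'E'
import numpy as np, cv2
from station import manip
E
python3 - <<'E'
from h import *
s=manip.sense(); print({k:np.round(v,3).tolist() if not isinstance(v,(int,float)) else v for k,v in s.items()}, manip.pinch_z)
for c in("scene","top"):
    p=manip.snapshot(c); cv2.imwrite(f"pics/{c}0.png",p["img"][:,:,::-1])
    print(c,np.round(p["mtx"],1).tolist(),np.round(p["world_to_cam"],3).tolist(),[k for k in p])
    for n in("jar","lid_center","loupe","rule_stand","focus_mark","jar_arm"):
        try: print(n,[(np.round(d["box"]).tolist(),round(d["conf"],2)) for d in manip.look_for(p,n)[:2]])
        except Exception as e: print(n,e)
E
```

```text
pics
{'t': 0.0, 'q': [0.939, 0.528, 1.434, -0.0, 1.181, -0.179], 'qd': [0.0, 0.0, 0.0, -0.0, 0.0, 0.001], 'tau': [0.001, -44.235, -17.803, -0.0, 0.008, -0.0], 'tcp_pos': [0.273, 0.561, 0.23], 'tool_rot': [0.224, 0.974, -0.001, -0.0], 'force': [0.443, 0.516, 0.928], 'ft_torque': [0.013, -0.051, -0.075], 'gripper_force': 0.0, 'finger_gap': 0.9997800387349828} 0.0187
scene [[561.3, 0.0, 330.5], [0.0, 561.3, 239.5], [0.0, 0.0, 1.0]] [[0.657, -0.754, -0.019, -0.351], [0.423, 0.348, 0.837, -0.337], [-0.624, -0.558, 0.547, -0.686], [0.0, 0.0, 0.0, 1.0]] ['img', 'mtx', 'world_to_cam', 'shot']
jar [([293.0, 239.0, 55.0, 77.0], 0.78)]
lid_center [([306.0, 255.0, 27.0, 24.0], 0.77)]
loupe [([366.0, 330.0, 38.0, 77.0], 0.92)]
rule_stand [([391.0, 160.0, 43.0, 140.0], 0.84), ([446.0, 304.0, 55.0, 43.0], 0.45)]
focus_mark [([395.0, 204.0, 30.0, 14.0], 0.71)]
jar_arm [([300.0, 241.0, 36.0, 41.0], 0.72), ([304.0, 254.0, 33.0, 27.0], 0.33)]
top [[567.0, 0.0, 321.3], [0.0, 567.0, 230.9], [0.0, 0.0, 1.0]] [[0.014, -1.0, 0.008, -0.016], [0.991, 0.015, 0.136, -0.529], [-0.136, 0.006, 0.991, -1.069], [0.0, 0.0, 0.0, 1.0]] ['img', 'mtx', 'world_to_cam', 'shot']
jar [([279.0, 213.0, 51.0, 43.0], 0.94)]
lid_center [([294.0, 216.0, 33.0, 34.0], 0.96), ([170.0, 208.0, 33.0, 38.0], 0.37)]
loupe [([378.0, 236.0, 54.0, 66.0], 0.69)]
rule_stand [([339.0, 127.0, 37.0, 54.0], 0.62)]
focus_mark [([355.0, 141.0, 22.0, 8.0], 0.52)]
jar_arm [([288.0, 215.0, 35.0, 29.0], 0.81)]
```

```bash
python3 - <<'E'
import cv2
t=cv2.imread("pics/top0.png");s=cv2.imread("pics/scene0.png")
cv2.imwrite("pics/tc.png",cv2.resize(t[110:320,160:440],(800,600),interpolation=cv2.INTER_CUBIC))
cv2.imwrite("pics/sc.png",cv2.resize(s[150:420,260:520],(578,600),interpolation=cv2.INTER_CUBIC))
E
```

```text
(no output)
```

View pics/tc.png

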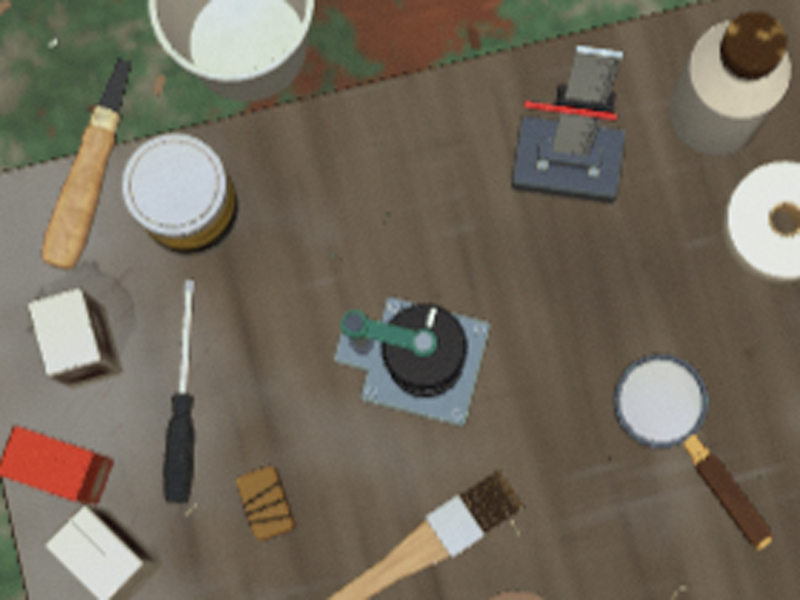

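View pics/sc.png

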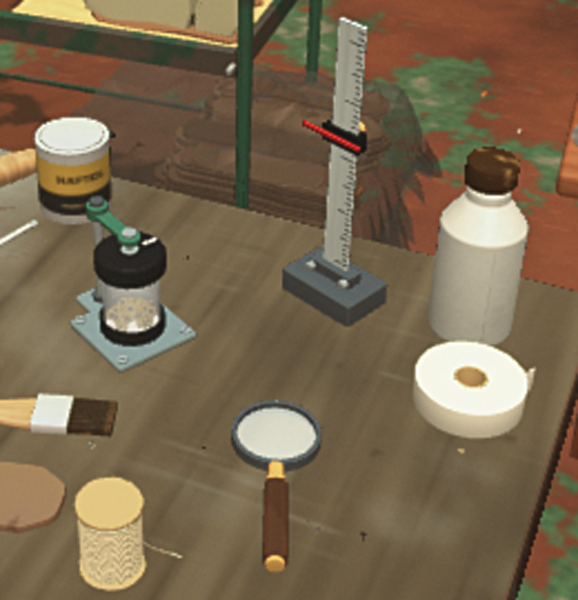

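View pics/scene0.png

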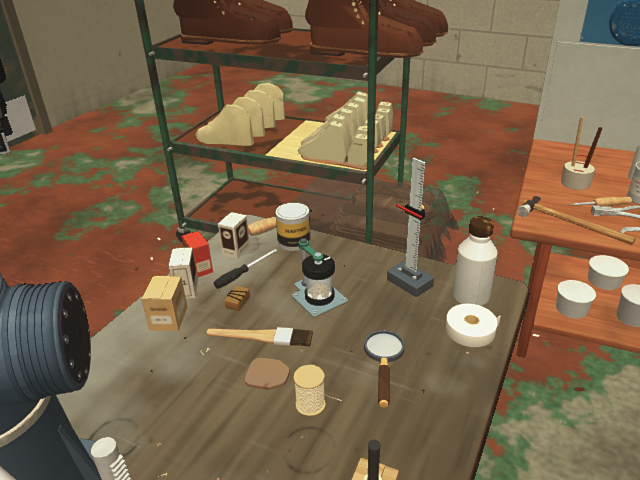

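The top crop shows the lid pin at px (308.4, 229.7), the post head at (283.9, 223.1), the lens at (391.4, 250) and the handle end at (428, 300). The red pointer's tip is its left end, at (344.5, 146.4) in top and (396.8, 205.4) in scene.

```bash
cat >> h.py <<'E'
from scipy.optimize import least_squares
from scipy.spatial.transform import Rotation as R
def proj(p,X):
    c=p["world_to_cam"]@np.append(X,1); v=p["mtx"]@np.array([c[0],-c[1],-c[2]]); return v[:2]/v[2]
def onplane(p,uv,z): return least_squares(lambda x:proj(p,[x[0],x[1],z])-uv,[.5,0.]).x
def tri(ps,uvs):
    r=least_squares(lambda X:np.concatenate([proj(p,X)-u for p,u in zip(ps,uvs)]),[.5,0,.1]); return r.x,np.round(r.fun,1)
E
python3 - <<'E'
from h import *
s=manip.snapshot("scene");t=manip.snapshot("top")
print("tip",tri([t,s],[(344.5,146.4),(396.8,205.4)]))
print("pin",tri([t,s],[(308.4,229.7),(318,255)]), onplane(t,(308.4,229.7),.102),onplane(s,(318,255),.102))
print("post",tri([t,s],[(283.9,223.1),(304.1,240)]),onplane(t,(283.9,223.1),.108))
def cen(p,n):
    m=manip.silhouettes(p,n); 
    if not m: return None
    k=m[0]["pixels"].astype(np.uint8); print(n,m[0]["conf"],m[0]["box"],k.sum()); return k
for p,nm in((t,"top"),(s,"scene")):
    k=cen(p,"loupe")
    if k is not None:
        q=np.argwhere(k)[:,::-1].astype(float)
        W=np.array([onplane(p,u,.008) for u in q])
        # orientation via lens circle: fit template mask in world plane
        def f(x):
            c=np.array(x[:2]);d=np.array([np.cos(x[2]),np.sin(x[2])]);r=(W-c);a=-r@d;b=r@[-d[1],d[0]]
            inl=((a**2+b**2)<.033**2)|((a>.03)&(a<.122)&(abs(b)<.009)); return inl.sum()
        from scipy.optimize import differential_evolution as de
        m=W.mean(0)
        r=de(lambda x:-f(x),[(m[0]-.08,m[0]+.08),(m[1]-.08,m[1]+.08),(-3.15,3.15)],seed=1,maxiter=200,popsize=20)
        print(nm,"loupe",r.x,-r.fun,len(W))
    k=cen(p,"lid_center")
for uv in((391.4,250),(428.1,300)): print(onplane(t,uv,.01))
print(onplane(s,(384,346),.01),onplane(s,(383.5,403),.01))
E
```

```text
tip (array([ 0.66343192, -0.04666211,  0.15863116]), array([-0.2,  0.1,  0.2, -0. ]))
pin (array([0.52209799, 0.01534755, 0.10073113]), array([-0.,  0.,  0., -0.])) [0.5219395  0.01530953] [0.52075012 0.01410301]
post (array([0.53333895, 0.05954511, 0.10735038]), array([ 0.3, -0.3, -0.5,  0.1])) [0.5325877 0.0600854]
lid_center 0.78 [293.0, 217.7, 32.8, 32.5] 638
loupe 0.91 [362.7, 331.3, 42.4, 74.8] 1444
scene loupe [ 0.49770587 -0.14648453  0.63154302] 1351.0 1444
[ 0.49645248 -0.14882861]
[ 0.39873747 -0.22075457]
[ 0.49407456 -0.14976125] [ 0.40002327 -0.21848781]
```

Emit:
servo_tool(
  commands=[0,0,0,0,0,0.0195,1,0,0,0,0,0,0.0195,1,0,0,0,0,0,0.0195,1,0,0,0,0,0,0.0195,1,0,0,0,0,0,0.0195,1,0,0,0,0,0,0.0195,1,0,0,0,0,0,0.0195,1,0,0,0,0,0,0.0195,1,0,0,0,0,0,0.0195,1,0,0,0,0,0,0.0195,1,0,0,0,0,0,0.0195,1,0,0,0,0,0,0.0195,1],
  force=40,
)

```text
t: 2.0
tcp_pos: [0.2734, 0.562, 0.2313]
tool_rot: [0.822, 0.57, 0.0, -0.0]
force: [0.6, 0.6, -0.3]
finger_gap: 1.0
gripper_force: 0.0
```

Emit:
servo_tool(
  commands=[0,0,0,0,0,0.0195,1,0,0,0,0,0,0.0195,1,0,0,0,0,0,0.0195,1,0,0,0,0,0,0.0192,1,-0.011,0.036,0,0,0,0,1,-0.022,0.072,0,0,0,0,1,-0.022,0.072,0,0,0,0,1,-0.022,0.072,0,0,0,0,1,-0.022,0.072,0,0,0,0,1,-0.022,0.072,0,0,0,0,1,-0.022,0.072,0,0,0,0,1,-0.022,0.072,0,0,0,0,1],
)

```text
t: 3.0
tcp_pos: [0.3926, 0.3043, 0.2316]
tool_rot: [0.934, 0.357, 0.0, -0.0]
force: [1.0, 1.1, 0.2]
finger_gap: 1.004
gripper_force: 0.0
```

Emit:
servo_tool(
  commands=[-0.022,0.072,0,0,0,0,1,-0.022,0.072,0,0,0,0,1,-0.022,0.072,0,0,0,0,1,-0.022,0.072,0,0,0,0,1,-0.022,0.072,0,0,0,0,1,-0.022,0.072,0,0,0,0,1,-0.022,0.072,0,0,0,0,1,-0.02,0.06,0,0,0,0,1,-0.01,0.036,0,0,0,0,1,0,0,0,0,0,0,1],
)

```text
t: 3.83
tcp_pos: [0.5263, 0.0171, 0.2316]
tool_rot: [0.935, 0.355, 0.001, 0.001]
force: [0.2, 0.3, -0.1]
finger_gap: 1.0
gripper_force: 0.0
```

Emit:
servo_tool(
  commands=[-0.0095,-0.0023,0.03,0,0,0,1,0,0,0.05,0,0,0,1,0,0,0.05,0,0,0,1,0,0,0.05,0,0,0,1,0,0,0.05,0,0,0,1,0,0,0.04,0,0,0,1,0,0,0.03,0,0,0,1,0,0,0.016,0,0,0,1,0,0,0.009,0,0,0,1,0,0,0,0,0,0,1],
)

```text
t: 4.67
tcp_pos: [0.5189, 0.0192, 0.0684]
tool_rot: [0.934, 0.357, -0.0, -0.0]
force: [0.3, 0.4, 0.6]
finger_gap: 1.004
gripper_force: 0.0
```

```bash
python3 - <<'E'
from h import *
s=manip.sense();print(np.round(s["tcp_pos"],4),np.round(s["force"],1))
p=manip.snapshot("scene")["img"]
t=manip.snapshot("top")["img"]
a=cv2.resize(p[195:345,240:400],(400,375),interpolation=2);b=cv2.resize(t[155:305,230:390],(400,375),interpolation=2)
cv2.imwrite("pics/g1.png",np.hstack([a,b])[:,:,::-1])
E
```

```text
[0.5189 0.0192 0.0684] [0.3 0.4 0.6]
```

View pics/g1.png

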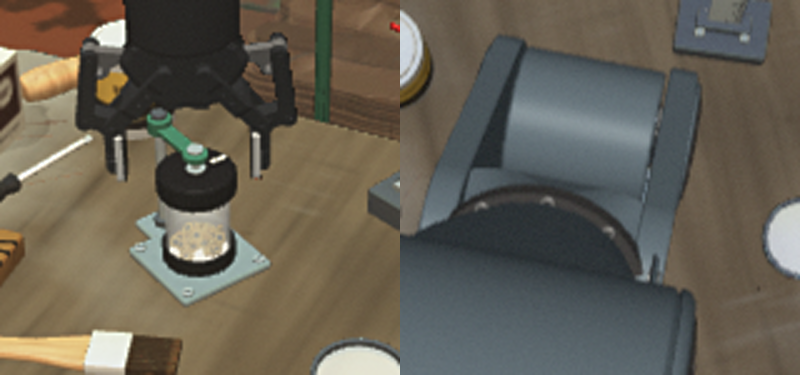

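Emit:
servo_tool(
  commands=[-0.0012,0.0107,0.001,0,0,0,1,0,0,0,0,0,0,1,0,0,0,0,0,0,1,0,0,0,0,0,0,-1,0,0,0,0,0,0,-1,0,0,0,0,0,0,-1,0,0,0,0,0,0,-1,0,0,0,0,0,0,-1,0,0,0,0,0,0,-1],
  force=40,
)

```text
t: 5.52
tcp_pos: [0.5217, 0.0149, 0.0689]
tool_rot: [0.934, 0.357, -0.0, -0.001]
force: [-1.7, 2.0, 6.8]
finger_gap: 0.631
gripper_force: 40.8
```

Emit:
servo_tool(
  commands=[0,0,-0.0012,0,0,-0.016,-1,0,0,-0.0012,0,0,-0.016,-1,0,0,-0.0012,0,0,-0.016,-1,0,0,-0.0012,0,0,-0.016,-1,0,0,-0.0012,0,0,-0.016,-1,0,0,-0.0012,0,0,-0.016,-1,0,0,-0.0012,0,0,-0.016,-1,0,0,-0.0012,0,0,-0.016,-1,0,0,-0.0012,0,0,-0.016,-1,0,0,-0.0012,0,0,-0.016,-1,0,0,-0.0012,0,0,-0.016,-1,0,0,-0.0006,0,0,-0.015,-1],
)

```text
t: 6.52
tcp_pos: [0.5248, 0.014, 0.0761]
tool_rot: [0.568, 0.823, 0.001, 0.002]
force: [2.0, 0.9, 4.5]
finger_gap: 0.629
gripper_force: 41.7
```

Emit:
servo_tool(
  commands=[0,0,0,0,0,0,-1,0,0,0,0,0,0,-1],
)

```text
t: 6.68
tcp_pos: [0.5241, 0.0142, 0.076]
tool_rot: [0.57, 0.821, 0.001, 0.002]
force: [1.6, 1.6, 5.0]
finger_gap: 0.634
gripper_force: 41.9
```

Emit:
servo_tool(
  commands=[0.0034,-0.0047,0,0,0,0.01,-1,0.0034,-0.0047,0,0,0,0.01,-1,0.0034,-0.0047,0,0,0,0.01,-1,0.0034,-0.0047,0,0,0,0.01,-1,0.0034,-0.0047,0,0,0,0.01,-1,0.0034,-0.0047,0,0,0,0.01,-1],
)

```text
t: 7.18
tcp_pos: [0.5076, 0.0214, 0.0759]
tool_rot: [0.715, 0.699, 0.001, 0.001]
force: [1.4, 1.0, 6.5]
finger_gap: 0.634
gripper_force: 42.0
```

Emit:
servo_tool(
  commands=[0.0034,-0.0047,0,0,0,0.01,-1,0.0034,-0.0047,0,0,0,0.01,-1,0.0034,-0.0047,0,0,0,0.01,-1,0.0034,-0.0047,0,0,0,0.01,-1,0.0034,-0.0047,0,0,0,0.01,-1,0.0034,-0.0047,0,0,0,0.01,-1,0.0034,-0.0047,0,0,0,0.01,-1,0.0034,-0.0047,0,0,0,0.01,-1,0.0034,-0.0047,0,0,0,0.01,-1],
)

```text
t: 7.93
tcp_pos: [0.4907, 0.0414, 0.0758]
tool_rot: [0.882, 0.472, 0.0, 0.0]
force: [0.4, -0.3, 7.1]
finger_gap: 0.629
gripper_force: 42.0
```

Emit:
servo_tool(
  commands=[0.0034,-0.0047,0,0,0,0.01,-1,0.0034,-0.0047,0,0,0,0.01,-1,0.0034,-0.0047,0,0,0,0.01,-1,0.0034,-0.0047,0,0,0,0.01,-1,0.0034,-0.0047,0,0,0,0.01,-1,0.0034,-0.0047,0,0,0,0.01,-1,0.0034,-0.0047,0,0,0,0.01,-1,0.0034,-0.0047,0,0,0,0.01,-1,0.0034,-0.0047,0,0,0,0.01,-1,0,0,0,0,0,0,-1],
)

```text
t: 8.77
tcp_pos: [0.4867, 0.0673, 0.0756]
tool_rot: [0.978, 0.208, -0.001, -0.0]
force: [0.2, -0.6, 6.9]
finger_gap: 0.631
gripper_force: 42.1
```

Emit:
servo_tool(
  commands=[0,0,0,0,0,0,0.4,0,0,0,0,0,0,0.7,0,0,0,0,0,0,1,0,0,0,0,0,0,1,0,0,0,0,0,0,1,0,0,-0.02,0,0,0,1,0,0,-0.05,0,0,0,1,0,0,-0.06,0,0,0,1,0,0,-0.06,0,0,0,1,0,0,-0.05,0,0,0,1,0,0,-0.02,0,0,0,1,0,0,0,0,0,0,1],
)

```text
t: 9.77
tcp_pos: [0.4896, 0.067, 0.2087]
tool_rot: [0.978, 0.21, 0.003, 0.001]
force: [0.4, -0.0, -0.0]
finger_gap: 1.0
gripper_force: 0.0
```

```bash
python3 - <<'E'
from h import *
s=manip.sense();print(np.round(s["tcp_pos"],4),np.round(s["tool_rot"],3),np.round(s["q"],2),s["finger_gap"])
p=manip.snapshot("scene")["img"]
cv2.imwrite("pics/g2.png",cv2.resize(p[195:420,240:440],(533,600),interpolation=2)[:,:,::-1])
E
```

```text
[0.4896 0.067  0.2087] [0.978 0.21  0.003 0.001] [-0.09  0.38  1.78 -0.    0.97  1.06] 0.999987846770693
```

View pics/g2.png

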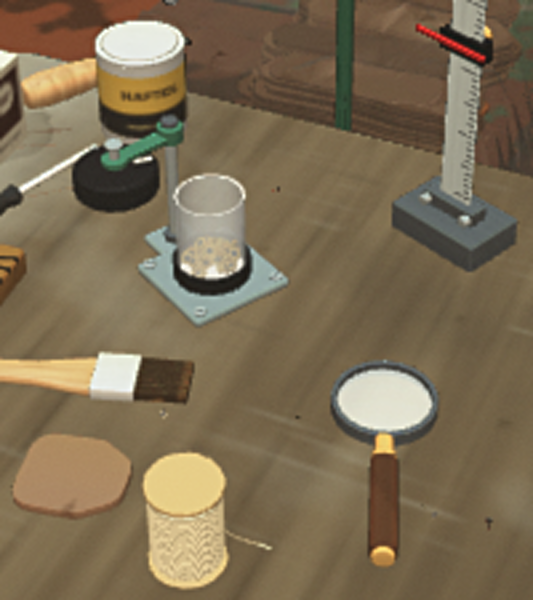

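The lid is swung fully aside and the mouth is open, with its rim centre near scene px (318, 268). The lens has not moved. Next I go to the handle.

Emit:
servo_tool(
  commands=[0,0,0,0,0,-0.0167,1,0,0,0,0,0,-0.0167,0.3,-0.02,0.018,0,0,0,0,0.3,-0.044,0.039,0,0,0,0,0.3,-0.044,0.039,0,0,0,0,0.3,-0.044,0.039,0,0,0,0,0.3,-0.044,0.039,0,0,0,0,0.3,-0.044,0.039,0,0,0,0,0.3,-0.044,0.039,0,0,0,0,0.3,-0.044,0.039,0,0,0,0,0.3,-0.044,0.039,0,0,0,0,0.3,-0.03,0.026,0,0,0,0,0.3],
)

```text
t: 10.82
tcp_pos: [0.4296, -0.1972, 0.204]
tool_rot: [0.951, 0.31, -0.001, -0.001]
force: [0.5, -0.2, 0.2]
finger_gap: 0.646
gripper_force: 0.0
```

Emit:
servo_tool(
  commands=[0,0,0,0,0,0,0.3,0,0,0,0,0,0,0.3,0,0,0,0,0,0,0.3],
)

```text
t: 11.07
tcp_pos: [0.43, -0.1941, 0.2043]
tool_rot: [0.95, 0.311, -0.001, -0.001]
force: [0.3, 0.3, 0.0]
finger_gap: 0.652
gripper_force: 0.0
```

```bash
python3 - <<'E'
from h import *
s=manip.sense();print(np.round(s["tcp_pos"],4),np.round(s["tool_rot"],3),s["finger_gap"])
p=manip.snapshot("scene");t=manip.snapshot("top")
print("spool",onplane(p,(309,408),.0),"mouth",onplane(p,(318.4,268.5),.072))
a=cv2.resize(p["img"][190:430,250:430],(400,533),interpolation=2)
b=cv2.resize(t["img"][170:330,240:360],(400,533),interpolation=2)
cv2.imwrite("pics/g3.png",np.hstack([a,b])[:,:,::-1])
E
```

```text
[ 0.43   -0.1941  0.2043] [ 0.95   0.311 -0.001 -0.001] 0.651776456762787
spool [ 0.33005086 -0.13645118] mouth [0.52195817 0.01552102]
```

View pics/g3.png

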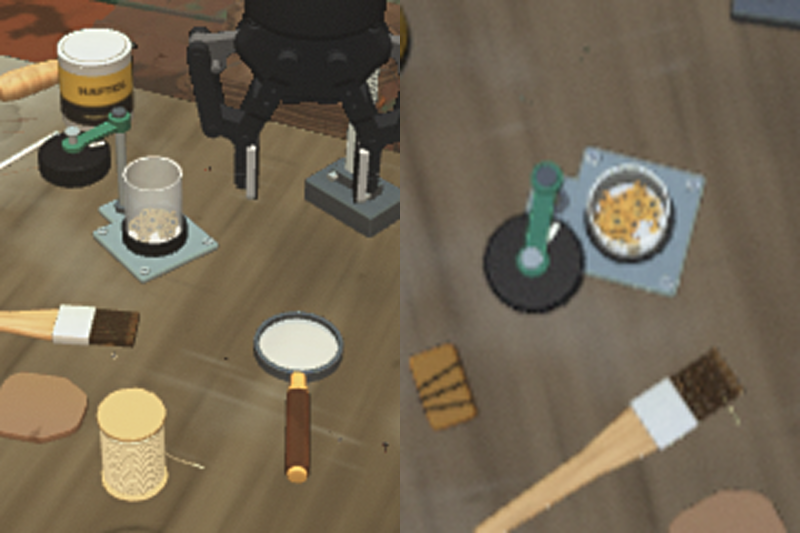

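Emit:
servo_tool(
  commands=[0.0023,0.005,0.01,0,0,0,0.3,0,0,0.05,0,0,0,0.3,0,0,0.06,0,0,0,0.3,0,0,0.06,0,0,0,0.3,0,0,0.06,0,0,0,0.3,0,0,0.05,0,0,0,0.3,0,0,0.04,0,0,0,0.3,0,0,0.03,0,0,0,0.3,0,0,0.016,0,0,0,0.3,0,0,0.01,0,0,0,0.3,0,0,0,0,0,0,0.3,0,0,0,0,0,0,0.3],
)

```text
t: 12.17
tcp_pos: [0.4336, -0.1966, 0.0126]
tool_rot: [0.95, 0.311, 0.0, 0.0]
force: [0.0, -0.3, -0.1]
finger_gap: 0.65
gripper_force: 0.0
```

Emit:
servo_tool(
  commands=[0,-0.0034,0.01,0,0,0,0.3,0,0,0.0072,0,0,0,0.3,0,0,0,0,0,0,0.3,0,0,0,0,0,0,0.3,0,0,0,0,0,0,-0.1,0,0,0,0,0,0,-0.3,0,0,0,0,0,0,-1,0,0,0,0,0,0,-1,0,0,0,0,0,0,-1,0,0,0,0,0,0,-1,0,0,0,0,0,0,-1,0,0,0,0,0,0,-1],
  force=50,
)

```text
t: 13.17
tcp_pos: [0.4323, -0.1954, 0.0039]
tool_rot: [0.95, 0.311, 0.0, 0.0]
force: [-0.5, -0.4, 5.1]
finger_gap: 0.172
gripper_force: 50.7
```

Emit:
servo_tool(
  commands=[0,0,-0.006,0,0,0,-1,0,0,-0.015,0,0,0,-1,0,0,-0.03,0,0,0,-1,0,0,-0.04,0,0,0,-1,0,0,-0.05,0,0,0,-1,0,0,-0.05,0,0,0,-1,0,0,-0.045,0,0,0,-1,0,0,-0.035,0,0,0,-1,0,0,-0.02,0,0,0,-1,0,0,-0.01,0,0,0,-1,0,0,-0.0042,0,0,0,-1,0,0,0,0,0,0,-1],
)

```text
t: 14.17
tcp_pos: [0.432, -0.1951, 0.1564]
tool_rot: [0.95, 0.311, -0.0, -0.0]
force: [-0.4, -1.3, -0.4]
finger_gap: 0.175
gripper_force: 50.0
```

Emit:
servo_tool(
  commands=[0.008,-0.008,0,0,0,0,-1,0.018,-0.018,0,0,0,0,-1,0.028,-0.027,0,0,0,0,-1,0.03,-0.03,0,0,0,0,-1,0.03,-0.03,0,0,0,0,-1,0.03,-0.03,0,0,0,0,-1,0.03,-0.029,0,0,0,0,-1,0.025,-0.025,0,0,0,0,-1,0.02,-0.019,0,0,0,0,-1,0.012,-0.011,0,0,0,0,-1,0.0066,-0.006,0,0,0,0,-1,0,0,0,0,0,0,-1],
)

```text
t: 15.17
tcp_pos: [0.4588, -0.0299, 0.1558]
tool_rot: [0.95, 0.312, -0.0, -0.0]
force: [0.5, -0.3, -0.8]
finger_gap: 0.168
gripper_force: 50.0
```

Emit:
servo_tool(
  commands=[0,0,0,0,0,0,-1,0,0,0,0,0,0,-1,0,0,0,0,0,0,-1],
)

```text
t: 15.42
tcp_pos: [0.4592, -0.0317, 0.1561]
tool_rot: [0.951, 0.31, -0.0, 0.0]
force: [0.4, -0.0, -1.0]
finger_gap: 0.173
gripper_force: 50.0
```

```bash
python3 - <<'E'
from h import *
s=manip.sense();print(np.round(s["tcp_pos"],4),np.round(s["tool_rot"],4),s["finger_gap"])
p=manip.snapshot("scene");t=manip.snapshot("top")
np.savez("shot.npz",p=p["img"],t=t["img"])
print("mouth top",onplane(t,(308.7,233),.072))
for c in (p,t):
    for n in("loupe","lens"):
        print(n,[(np.round(d["box"]).tolist(),round(d["conf"],2)) for d in manip.look_for(c,n)[:2]])
print(proj(p,[.522,.015,.1586]),proj(t,[.522,.015,.1586]))
a=cv2.resize(p["img"][160:340,270:450],(400,400),interpolation=2)
b=cv2.resize(t["img"][150:330,240:420],(400,400),interpolation=2)
cv2.imwrite("pics/g4.png",np.hstack([a,b])[:,:,::-1])
E
```

```text
[ 0.4592 -0.0317  0.1561] [ 9.506e-01  3.104e-01 -1.000e-04  0.000e+00] 0.17268025915878427
mouth top [0.51984315 0.01514774]
loupe [([302.0, 216.0, 30.0, 56.0], 0.81)]
lens [([301.0, 211.0, 28.0, 59.0], 0.95)]
loupe [([291.0, 208.0, 55.0, 76.0], 0.68)]
lens [([292.0, 209.0, 62.0, 73.0], 0.53)]
[317.03753714 226.51510901] [308.10131338 225.16277347]
```

View pics/g4.png

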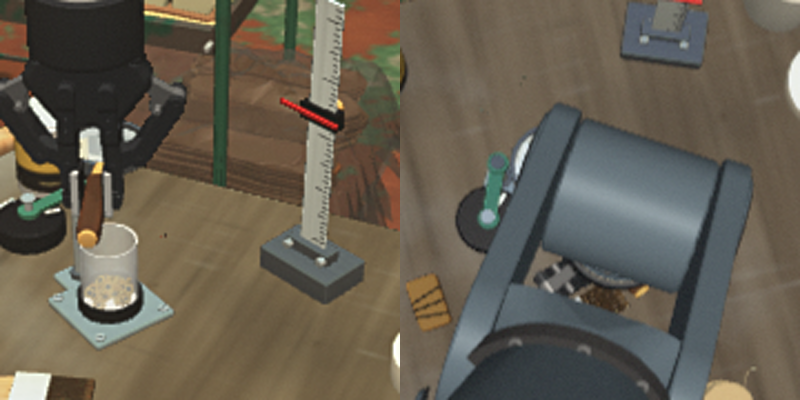

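Emit:
servo_tool(
  commands=[0.0002,-0.006,0,0,0,0.006,-1,0.0006,-0.0136,0,0,0,0.0139,-1,0.0006,-0.0136,0,0,0,0.0139,-1,0.0006,-0.0136,0,0,0,0.0139,-1,0.0006,-0.0136,0,0,0,0.0139,-1,0.0006,-0.0136,0,0,0,0.0139,-1,0.0006,-0.0136,0,0,0,0.0139,-1,0.0006,-0.0136,0,0,0,0.0139,-1,0.0006,-0.0136,0,0,0,0.0139,-1,0.0006,-0.0136,0,0,0,0.0139,-1,0.0006,-0.0136,0,0,0,0.0139,-1,0.0006,-0.0136,0,0,0,0.0139,-1],
)

```text
t: 16.72
tcp_pos: [0.4492, 0.0433, 0.1563]
tool_rot: [0.983, -0.184, -0.0, -0.0]
force: [0.8, 0.4, -0.7]
finger_gap: 0.171
gripper_force: 50.0
```

Emit:
servo_tool(
  commands=[0.0002,-0.006,0,0,0,0.006,-1,0,0,0,0,0,0,-1,0,0,0,0,0,0,-1,0,0,0,0,0,0,-1,0,0,0,0,0,0,-1,0,0,0,0,0,0,-1],
)

```text
t: 17.22
tcp_pos: [0.4504, 0.0455, 0.1562]
tool_rot: [0.98, -0.201, -0.0, 0.0]
force: [0.2, -0.1, -1.1]
finger_gap: 0.173
gripper_force: 50.0
```

```bash
python3 - <<'E'
from h import *
s=manip.sense();P=np.array(s["tcp_pos"]);print(np.round(P,4),np.round(s["tool_rot"],4),s["finger_gap"])
M=R.from_quat(s["tool_rot"]).as_matrix(); print("lens kin",P+M@[.078,0,0])
p=manip.snapshot("scene");t=manip.snapshot("top")
np.savez("shot.npz",p=p["img"],t=t["img"])
L=[.522,.015,.1586]
print(proj(p,L),proj(t,L))
ang=np.linspace(0,2*np.pi,60)
b=cv2.resize(t["img"][150:330,240:420],(400,400),interpolation=2)
big=cv2.resize(p["img"][180:300,280:440],(800,600),interpolation=2)
cv2.imwrite("pics/g5.png",big[:,:,::-1])
cv2.imwrite("pics/g5t.png",b[:,:,::-1])
E
```

```text
[0.4504 0.0455 0.1562] [ 9.797e-01 -2.006e-01 -1.000e-04  0.000e+00] 0.1726267853092403
lens kin [0.52210178 0.01486037 0.15619156]
[317.03753714 226.51510901] [308.10131338 225.16277347]
```

View pics/g5.png

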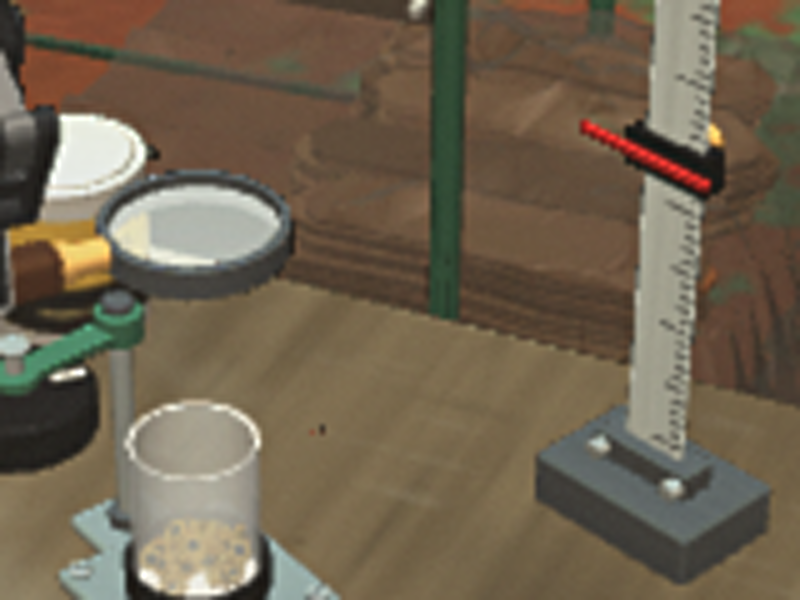

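```bash
python3 - <<'E'
from h import *
p=manip.snapshot("scene");t=manip.snapshot("top")
def ext(c,x,y,z,r,h,tilt=(0,0)):
    a=np.linspace(0,2*np.pi,90)
    q=np.array([proj(c,[x+r*np.cos(k),y+r*np.sin(k),z+d]) for k in a for d in h])
    return np.array([q[:,0].min(),q[:,0].max(),q[:,1].min(),q[:,1].max()])
crop=lambda e:(e-np.array([280,280,180,180]))*5
print("lens pred",crop(ext(p,.522,.015,.1582,.033,(-.006,.006))), "mouth pred",crop(ext(p,.522,.015,.072,.0235,(0,))))
obs=np.array([97,294,169,298])/5+[280,280,180,180]
for z in(.156,.1582,.160):
    r=least_squares(lambda v:ext(p,v[0],v[1],z,.033,(-.006,.006))-obs,[.52,.015],diff_step=1e-4);print(z,r.x,r.fun*5)
mo=np.array([125,262,401,480])/5+[280,280,180,180]
r=least_squares(lambda v:ext(p,v[0],v[1],.072,.0235,(0,))-mo,[.52,.015],diff_step=1e-4);print("mouth",r.x,r.fun*5)
for c in(p,t):
  for n in("loupe","lens"):
    m=manip.silhouettes(c,n)
    if m: print(n,m[0]["conf"],m[0]["box"])
print("tip pred crop",(proj(p,[.6634,-.0467,.1586])-[280,180])*5)
b=cv2.resize(t["img"][180:300,260:420],(800,600),interpolation=2)
o=p["img"].copy();big=cv2.resize(o[180:300,280:440],(800,600),interpolation=2)
def dr(x,y,z,rr,col):
    a=np.linspace(0,2*np.pi,90);q=np.array([(proj(p,[x+rr*np.cos(k),y+rr*np.sin(k),z])-[279.5,179.5])*5 for k in a]).astype(np.int32)
    cv2.polylines(big,[q],True,col,1)
for z in(.1522,.1642): dr(.522,.015,z,.033,(255,0,255))
dr(.522,.015,.072,.0235,(255,0,255))
cv2.imwrite("pics/g6.png",np.hstack([big[130:500,50:350],cv2.resize(b,(493,370))])[:,:,::-1])
E
```

```text
lens pred [ 85.06711242 284.62884799 167.57518589 303.15120935] mouth pred [125.94851436 260.40751348 404.05038818 483.55184674]
0.156 [0.52780224 0.01555204] [-0.69483522  0.69340963 -3.08520629  2.64177526]
0.1582 [0.52524186 0.01315257] [-1.13350011  1.13381636 -3.42712477  2.89419464]
0.16 [0.52314717 0.0111895 ] [-1.49528633  1.49704824 -3.70939438  3.1020752 ]
mouth [0.52350441 0.0162062 ] [ 1.38155902 -1.38018115 -0.07835439  0.16239613]
loupe 0.81 [247.9, 213.0, 90.4, 35.0]
lens 0.96 [248.6, 212.9, 88.2, 35.7]
loupe 0.83 [282.9, 203.4, 45.8, 84.8]
lens 0.64 [278.4, 206.2, 52.6, 84.1]
tip pred crop [585.04469377 126.93250211]
```

View pics/g6.png

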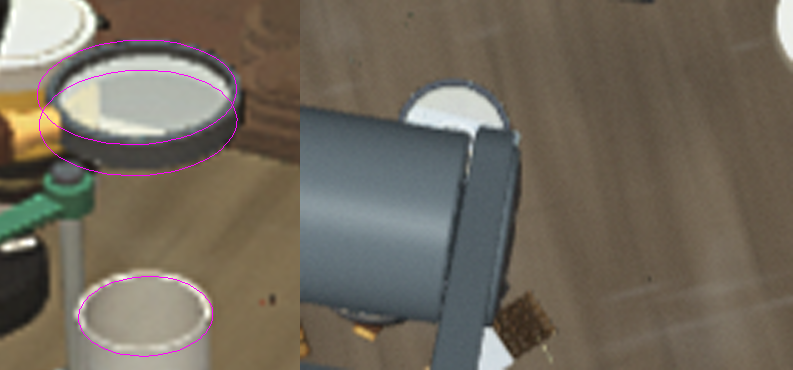

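```bash
cat > fit.py <<'E'
from h import *
from scipy.ndimage import map_coordinates, gaussian_filter
# outer dark rim against lighter bench: strongest dark->light step outward along rays from the predicted outline
def edges(c,C,z,r,angs,w=.008):
    g=gaussian_filter(c["img"].astype(float).sum(2),.6); out=[]
    for k in angs:
        rr=np.linspace(r-w,r+w,65); q=np.array([proj(c,[C[0]+a*np.cos(k),C[1]+a*np.sin(k),z]) for a in rr])
        v=map_coordinates(g,[q[:,1],q[:,0]],order=1); d=np.gradient(v); i=d.argmax(); out.append((k,rr[i],d[i],q[i]))
    return out
def fitc(c,E,z,r):
    pts=np.array([[*onplane(c,e[3],z)] for e in E])
    f=lambda v:np.hypot(*(pts-v).T)-r
    s=least_squares(f,[.522,.015],loss="soft_l1",f_scale=.001); return s.x,np.round(1000*f(s.x),1)
E
python3 - <<'E'
from fit import *
p=manip.snapshot("scene");t=manip.snapshot("top")
# top view: far arc (+x side), upper rim edge z~.1642 widest
E=edges(t,(.522,.012),.1642,.033,np.radians(np.arange(-35,66,6)))
print([(round(np.degrees(k)),round(1000*r,1),round(g)) for k,r,g,_ in E]); print("top lens",fitc(t,E,.1642,.033))
# scene view: near lower edge of rim against the bench, facing the camera (dir 222deg) to right side (-50deg)
E=edges(p,(.5245,.0125),.1522,.033,np.radians(np.arange(250,330,6)))
print([(round(np.degrees(k)),round(1000*r,1),round(g)) for k,r,g,_ in E]);print("scene lens low edge",fitc(p,E,.1522,.033))
E

```

```text
[(-35, np.float64(36.0), 0), (-29, np.float64(35.0), 1), (-23, np.float64(35.5), 1), (-17, np.float64(39.8), 0), (-11, np.float64(35.8), 0), (-5, np.float64(36.0), 1), (1, np.float64(39.5), 0), (7, np.float64(38.0), 0), (13, np.float64(36.8), 1), (19, np.float64(36.8), 2), (25, np.float64(37.3), 1), (31, np.float64(37.0), 1), (37, np.float64(36.5), 2), (43, np.float64(35.5), 1), (49, np.float64(37.0), 1), (55, np.float64(36.3), 2), (61, np.float64(26.8), 1)]
top lens (array([0.52596638, 0.01278575]), array([ 0.3, -1. , -0.8,  3.2, -1. , -0.9,  2.5,  1. , -0.3, -0.3,  0.3,
        0.2, -0.1, -0.9,  0.9,  0.4, -8.7]))
[(250, np.float64(30.5), 5), (256, np.float64(28.8), 5), (262, np.float64(30.3), 6), (268, np.float64(29.2), 6), (274, np.float64(30.3), 5), (280, np.float64(31.0), 5), (286, np.float64(31.0), 4), (292, np.float64(30.8), 5), (298, np.float64(30.8), 4), (304, np.float64(31.0), 7), (310, np.float64(32.5), 7), (316, np.float64(32.8), 11), (322, np.float64(32.2), 11), (328, np.float64(33.2), 8)]
scene lens low edge (array([0.52653026, 0.0153562 ]), array([ 0.9, -1. ,  0.4, -0.8,  0. ,  0.6,  0.3, -0.2, -0.5, -0.6,  0.6,
        0.5, -0.4,  0.2]))
```

Emit:
servo_tool(
  commands=[-0.003,0,-0.0008,0,0,0,-1,-0.003,0,0,0,0,0,-1,0,0,0,0,0,0,-1,0,0,0,0,0,0,-1,0,0,0,0,0,0,-1,0,0,0,0,0,0,-1,0,0,0,0,0,0,-1,0,0,0,0,0,0,-1,0,0,0,0,0,0,-1,0,0,0,0,0,0,-1],
)

```text
t: 18.55
tcp_pos: [0.4477, 0.0469, 0.1566]
tool_rot: [0.98, -0.201, -0.0, 0.0]
force: [-0.6, 0.3, -1.7]
finger_gap: 0.171
gripper_force: 50.0
```

```bash
python3 - <<'E'
from fit import *
s=manip.sense();P=np.array(s["tcp_pos"]);print(np.round(P,4),np.round(s["qd"],3),s["gripper_force"])
p=manip.snapshot("scene");t=manip.snapshot("top")
big=cv2.resize(p["img"][180:300,280:440],(800,600),interpolation=2)
def dr(x,y,z,rr,col):
    a=np.linspace(0,2*np.pi,90);q=np.array([(proj(p,[x+rr*np.cos(k),y+rr*np.sin(k),z])-[279.5,179.5])*5 for k in a]).astype(np.int32)
    cv2.polylines(big,[q],True,col,1)
for z in(.1526,.1646): dr(.5225,.0153,z,.033,(255,0,255))
dr(.5225,.0153,.072,.0235,(255,0,255))
cv2.imwrite("pics/g7.png",np.hstack([big[130:500,50:350],cv2.resize(t["img"][180:300,260:420],(493,370))])[:,:,::-1])
E
```

```text
[0.4477 0.0469 0.1566] [-0.001 -0.002  0.     0.    -0.001 -0.003] 49.95591402053833
```

View pics/g7.png

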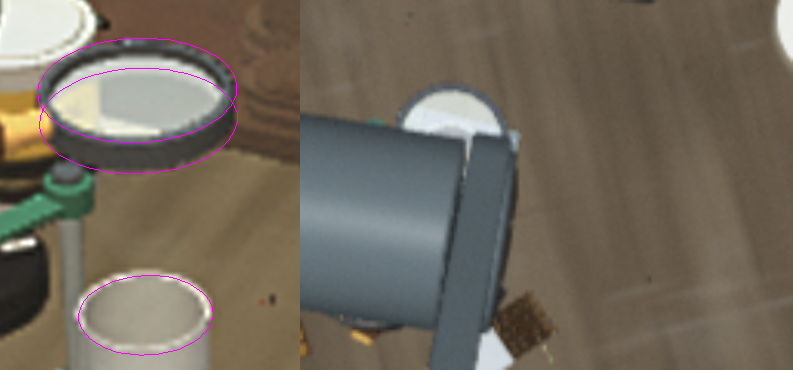

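The overlay of a level lens centred over the mouth at pointer height matches the rim, upper ellipse centre about (137, 90). The mouth outline matches too. I hand it in.

```bash
python3 -c "
from station import manip
print(manip.sign_off())"
```

```text
the job is handed in; nothing more can be done
None
```

I handed the job in at about 19 s of the 51 s limit: the lid is unscrewed and swung about 85° aside, and the lens is gripped and held still over the open mouth with its rim at about 158.6 mm, the pointer height I measured. Centring and height are good to roughly 2 mm by the cameras, and nothing else was seen to move.

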